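Doming punches back on their rail in order of size

ROBOT

A 6-joint arm with a two-finger parallel gripper is mounted at the origin on the work surface. World frame = base frame: x ahead of the robot, y to its left, z up, the work surface at z = 0. Lengths are in m, angles in rad, forces in N, time in s.
With the tool pointing down it reaches from about 0.375 to 0.975 m from the base axis. Payload 3.8 kg.
Tool frame: the origin (TCP) lies between the finger pads; the fingertips stand 22 mm ahead of it and the grasp point (between the pads) lies 3 mm ahead of it; z points along the fingers, y is the direction in which the jaws open and shut (so a half turn about z gives the same grasp; the last joint's range is limited). The gripper opens to 88 mm and grips with 3 to 60 N. Pads are 18 mm wide; open, the fingers measure 123 mm over their backs; the gripper's body (75 mm by 187 mm) begins 45 mm behind the grasp point.
Start: joints at [-1.236, 0.264, 1.604, -0, 1.274, -0.037], TCP at [0.245, -0.629, 0.261] pointing down, gripper open.
Joint ranges: [-2.63, 2.63], [-0.94, 2.18], [0.31, 2.57], [-1.31, 4.45], [0, 2.66], [-2.55, 2.55]. Speed limits (rad/s): [2.57, 2.57, 3.14, 3.14, 3.14, 3.14].

INTERFACE

Orientations are given as [roll, pitch, yaw] about the fixed x, y, z axes, in that order (R = Rz(yaw) Ry(pitch) Rx(roll)).
In Python, from bench import robot, cams gives the robot as it stands.
- The arm moves only by the tool play_rows, never from a script. Its argument "rows" is one flat list of numbers, 7 for each row, row after row: the shift along the tool's x, y, z in m, then the turn, a rotation vector about the tool's x, y, z in units of 5 degrees (1.0 is 5 degrees), then the closure, from 0 (fully open) to 1 (shut). In form: [dx, dy, dz, wx, wy, wz, grip, dx, dy, dz, wx, wy, wz, grip, ...]. A call has 1 to 20 rows; each row shifts and turns the commanded pose from where the row before left it, along the tool's axes as they then stand; what a row does not reach is not made up. A row lasts 1/10 s, in which the tool goes at most 50 mm and 8.59 degrees, less where a joint would pass 70% of its speed; a pose out of reach is approached as far as the arm can. A call is refused whole if a number of a shift passes 0.05 or a number of a turn 1, either way. A call with a gripper value outside its range is refused whole. The fingers move at their own pace and stop on an object; "squeeze" is the grip in N (left out, the last holds). Time passes only in rows, so rows that do not move let the fingers close. It gives the time, the measured TCP pose, the force and the opening at its end, in the units of the state.
- robot.observe(): the state, without advancing time (a new reading comes with each control period).
- cams.get_image(name): name is "scene" or "top" or "wrist"; returns a dict with "color" (480x640x3 uint8, red, green, blue), "fx", "fy", "cx", "cy" (pixels), "pose" (4x4, takes a point from camera to world coordinates); the wrist camera has in their place "mount" (4x4, takes a point from camera to tool coordinates, whose origin is the TCP and whose axes are the flange's). Camera axes: x right, y up, looking along -z (the intrinsics and any distortion apply to the point x, -y, -z); pixel columns grow to the right and rows downward; lengths in m; the calibration is good to about 2 mm. A picture is of the moment at which its call begins: read the wrist's pose just before it. There is no depth.
- robot.hand_in(): hands the job in, once; it reports no verdict.
The state is a dict: "time_s": time; "joint_positions": joint angles; "qd": joint speeds; "joint_efforts": joint torques, N m; "eef_pos": TCP position; "ee_rot": TCP orientation; "ft_force": force on the tool from outside, world axes, zero at the start; "wrist_torque": the same for the moment, N m; "opening": finger opening in m.
Only numpy, scipy, OpenCV 4.12 (cv2) and the standard library are available. Lean on these libraries where they do the work, as an engineer would, in place of code of your own. Each camera call takes 0.05 s, during which the arm holds its last target.

TASK

Put the four steel doming punches back on the wooden rail, each standing upright in the middle of its own leather pad, in order of thickness: the thinnest next to the brass post, then each thicker one in turn, the thickest farthest from the post. Do not tip any punch over on the way, leave the glass jar where it stands, and let go of everything at the end.

Things in the scene. Friction and masses are not known exactly. Their poses are not given: they have to be found in the camera images.
- punch_s_mid (a point): the smallest of four polished steel doming punches: a straight round shank 18 mm in diameter and 36 mm tall, with a plain hemispherical head of the same diameter on top, 45 mm tall in all, standing loose and upright on the bench on its flat foot. The point is on its axis, half-way up (22.5 mm above its foot); z points up along the axis. Weight about 80 g.
- punch_m_mid (a point): the second smallest of four polished steel doming punches: a straight round shank 27 mm in diameter and 36 mm tall, with a plain hemispherical head of the same diameter on top, 49.5 mm tall in all, standing loose and upright on the bench on its flat foot. The point is on its axis, half-way up (24.75 mm above its foot); z points up along the axis. Weight about 200 g.
- punch_l_mid (a point): the second largest of four polished steel doming punches: a straight round shank 37 mm in diameter and 36 mm tall, with a plain hemispherical head of the same diameter on top, 54.5 mm tall in all, standing loose and upright on the bench on its flat foot. The point is on its axis, half-way up (27.25 mm above its foot); z points up along the axis. Weight about 410 g.
- punch_xl_mid (a point): the largest of four polished steel doming punches: a straight round shank 48 mm in diameter and 36 mm tall, with a plain hemispherical head of the same diameter on top, 60 mm tall in all, standing loose and upright on the bench on its flat foot. The point is on its axis, half-way up (30 mm above its foot); z points up along the axis. Weight about 730 g.
- pad1: an end pad of the rail, a fixed tan leather disc 56 mm in diameter and 4 mm thick; origin at the centre of its underside, z up. Its underside lies on the fixed dark wooden rail (70 mm wide, 400 mm long, 12 mm thick, lying on the bench), so its top is 16 mm above the bench. The four pads stand in a row along the rail about 80 mm apart, in the order pad1, pad2, pad3, pad4; the brass post may be beside pad1 or beside pad4.
- pad2: an inner pad of the rail, a fixed tan leather disc 56 mm in diameter and 4 mm thick; origin at the centre of its underside, z up. Its underside lies on the fixed dark wooden rail (70 mm wide, 400 mm long, 12 mm thick, lying on the bench), so its top is 16 mm above the bench. The four pads stand in a row along the rail about 80 mm apart, in the order pad1, pad2, pad3, pad4; the brass post may be beside pad1 or beside pad4.
- pad3: an inner pad of the rail, a fixed tan leather disc 56 mm in diameter and 4 mm thick; origin at the centre of its underside, z up. Its underside lies on the fixed dark wooden rail (70 mm wide, 400 mm long, 12 mm thick, lying on the bench), so its top is 16 mm above the bench. The four pads stand in a row along the rail about 80 mm apart, in the order pad1, pad2, pad3, pad4; the brass post may be beside pad1 or beside pad4.
- pad4: an end pad of the rail, a fixed tan leather disc 56 mm in diameter and 4 mm thick; origin at the centre of its underside, z up. Its underside lies on the fixed dark wooden rail (70 mm wide, 400 mm long, 12 mm thick, lying on the bench), so its top is 16 mm above the bench. The four pads stand in a row along the rail about 80 mm apart, in the order pad1, pad2, pad3, pad4; the brass post may be beside pad1 or beside pad4.
- post: the fixed turned brass post, 22 mm in diameter and 32 mm tall, that stands upright on one end of the rail, about 56 mm from the centre of the end pad next to it; it marks the end for the smallest punch. The rail's other end has only a flat wooden strip. Origin at the centre of its underside.
- jar_mid (a point): an amber glass jar with a black cap, 46 mm in diameter and 55 mm tall, loose, standing upright among the punches; to be left alone. The point is on its axis, half-way up.
There are look-alikes about, which are no part of the job. What is shaped like the part that bears punch_s_mid but blue or green is not meant.

How it is judged:
At the end, for the whole second after the job is handed in: Counted from the brass post, the pads carry the 18, 27, 37 and 48 mm punch in that order, each upright (within 7 degrees), its foot on the pad (height within 5 mm), its axis within 12 mm of the pad's centre, released and at rest (((horizontal distance between post and pad1 below 0.12 m and horizontal distance between punch_s_mid and pad1 below 0.012 m and z of punch_s_mid in the frame of pad1 between 0.0215 and 0.0315 m and horizontal distance between punch_m_mid and pad2 below 0.012 m and z of punch_m_mid in the frame of pad2 between 0.02375 and 0.03375 m and horizontal distance between punch_l_mid and pad3 below 0.012 m and z of punch_l_mid in the frame of pad3 between 0.02625 and 0.03625 m and horizontal distance between punch_xl_mid and pad4 below 0.012 m and z of punch_xl_mid in the frame of pad4 between 0.029 and 0.039 m) or (not (horizontal distance between post and pad1 below 0.12 m) and horizontal distance between punch_s_mid and pad4 below 0.012 m and z of punch_s_mid in the frame of pad4 between 0.0215 and 0.0315 m and horizontal distance between punch_m_mid and pad3 below 0.012 m and z of punch_m_mid in the frame of pad3 between 0.02375 and 0.03375 m and horizontal distance between punch_l_mid and pad2 below 0.012 m and z of punch_l_mid in the frame of pad2 between 0.02625 and 0.03625 m and horizontal distance between punch_xl_mid and pad1 below 0.012 m and z of punch_xl_mid in the frame of pad1 between 0.029 and 0.039 m)) and angle between each of punch_s_mid, punch_m_mid, punch_l_mid, punch_xl_mid's own z axis and vertical below 0.12 rad and linear speed of each of punch_s, punch_m, punch_l, punch_xl below 0.02 m/s); the robot touches nothing.
It fails at once if the smallest punch is tipped by more than 35 degrees (angle between punch_s_mid's own z axis and vertical above 0.61 rad).
It fails at once if the second smallest punch is tipped by more than 35 degrees (angle between punch_m_mid's own z axis and vertical above 0.61 rad).
It fails at once if the second largest punch is tipped by more than 35 degrees (angle between punch_l_mid's own z axis and vertical above 0.61 rad).
It fails at once if the largest punch is tipped by more than 35 degrees (angle between punch_xl_mid's own z axis and vertical above 0.61 rad).
It fails at once if the glass jar is moved by more than 20 mm (distance of jar_mid from where it was at the start of the episode above 0.02 m).
It also fails if it takes over 112 s, if anything falls off the work surface, if the arm or the gripper's body presses on something with over 40 N, if the wrist force passes 120 N, or if a joint passes its speed limit or range.

## Working session

There is one attempt and no reset: what is moved stays moved. The work goes in short steps, Python scripts to look and compute and a tool call to move; the robot and the scene stay as the last step left them, time stands still between calls to the robot, and variables do not carry over. Pictures are saved under pics/ and viewed, and the job is handed in when it is done.

Besides the shell and the picture viewer there is one more tool, called after ">>>" as name(argument=value, ...) on one line, values as JSON. play_rows: Moves the arm, as the interface text tells. Its arguments: {"type":"object","properties":{"rows":{"type":"array"},"squeeze":{"type":"number"}},"required":["rows"]}

```bash
ls; mkdir -p pics
python3 - <<'E'
from bench import robot,cams
import cv2
print(robot.observe())
for n in ["scene","top"]:
    d=cams.get_image(n); cv2.imwrite(f"pics/{n}0.png",d["color"][:,:,::-1]); print(n,d["fx"],d["fy"],d["cx"],d["cy"],d["pose"].tolist(),[k for k in d])
E
```

```text
pics
{'time_s': 0.0, 'joint_positions': array([-1.23590178e+00,  2.64759204e-01,  1.60534988e+00, -3.99751485e-05,
        1.27369694e+00, -3.69070557e-02]), 'qd': array([ 5.06091652e-04,  1.28730001e-04, -2.63623133e-05,  1.43071583e-03,
        8.45018212e-04, -7.74605581e-04]), 'joint_efforts': array([-2.00367147e-03, -5.02112424e+01, -3.56877744e+01,  7.25941476e-02,
        2.92084424e-02, -1.54550630e-04]), 'eef_pos': array([ 0.24499157, -0.62826995,  0.2593969 ]), 'ee_rot': array([-3.13937938e+00, -4.34986524e-05,  3.71813297e-01]), 'ft_force': array([-6.03804463e-01,  7.76623422e-01, -7.16564864e-04]), 'wrist_torque': array([ 0.03918263, -0.01407674, -0.01453284]), 'opening': 0.08770862094919187}
scene 497.0363715910238 497.0363715910238 314.19187460628234 237.6766923384404 [[0.19596563020661117, -0.5347974902278103, 0.821942282781316, 1.3435760789713], [0.9804942561413699, 0.11978187646895212, -0.1558310487141718, -0.14403229733062345], [-0.015115735228813461, 0.8364472168138357, 0.547838998276757, 0.5475188293616716], [0.0, 0.0, 0.0, 1.0]] ['color', 'fx', 'fy', 'cx', 'cy', 'pose']
top 606.0147677675801 606.0147677675801 322.9495699373026 230.85239963561716 [[-0.029387251147895067, 0.9980298564841784, -0.0554327974771321, 0.5138603861207636], [-0.9995448236128838, -0.028962872906102676, 0.008443789535179417, 0.016468566054110678], [0.0068216609898178035, 0.055655705540358986, 0.998426716079926, 1.3559279554216885], [0.0, 0.0, 0.0, 1.0]] ['color', 'fx', 'fy', 'cx', 'cy', 'pose']
```

View pics/top0.png

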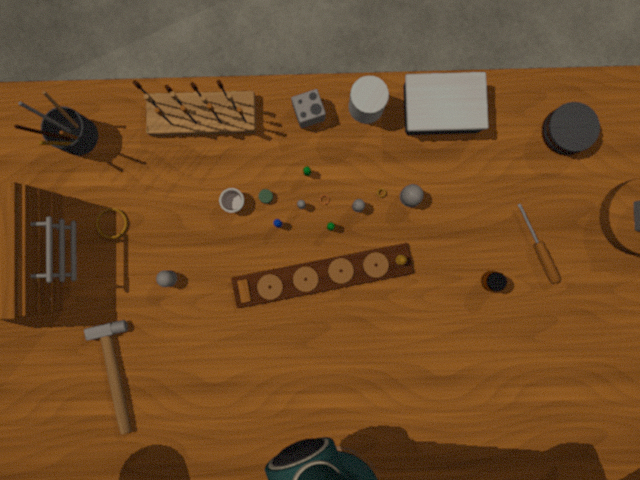

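View pics/scene0.png

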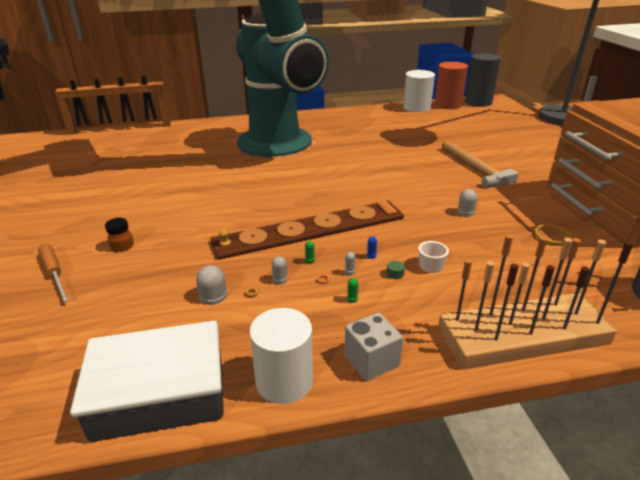

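The steel punch candidates in the top view are (301,204), (359,205), (167,279) and (412,195). The look-alikes are blue (278,223) and green (307,171), (331,226). The jar is at (496,282) and the post at (402,260). Next I'll check these in enlarged crops.

Run:
```python
import cv2, numpy as np
t=cv2.imread("pics/top0.png"); s=cv2.imread("pics/scene0.png")
a=cv2.resize(t[150:310,225:445],None,fx=3.6,fy=3.6,interpolation=cv2.INTER_CUBIC)
b=cv2.resize(s[160:320,185:490],None,fx=2.6,fy=2.6,interpolation=cv2.INTER_CUBIC)
cv2.imwrite("pics/tc.png",a);cv2.imwrite("pics/sc.png",b)
c=cv2.resize(t[255:305,140:190],None,fx=6,fy=6,interpolation=cv2.INTER_CUBIC)
cv2.imwrite("pics/lc.png",c)
```

```text
(no output)
```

View pics/tc.png

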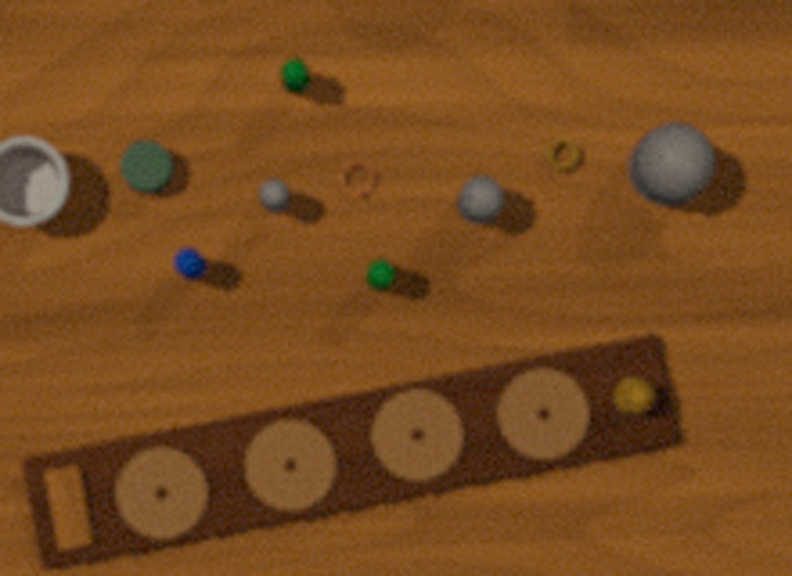

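View pics/sc.png

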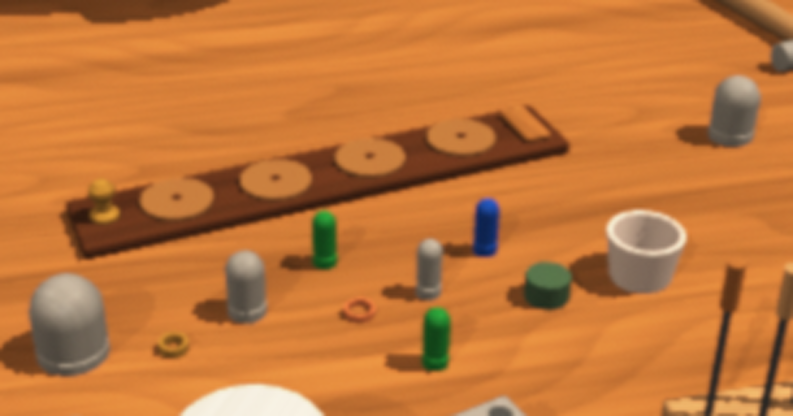

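View pics/lc.png

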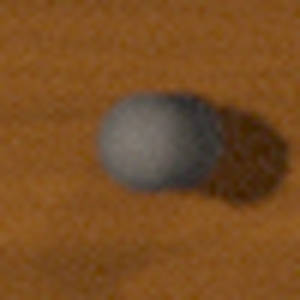

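The crops confirm it. Steel S is at (301,204), M at (359,205), XL at (412,195), and L stands alone at (167,279). The blue and green pins and the green cap are decoys. The post is beside the right-hand pad, so the order from the post is S, M, L, XL going left. Next I'll fit each punch with a silhouette model in both cameras.

```bash
cat > h.py <<'E'
import numpy as np, cv2
from scipy.optimize import minimize, least_squares
from bench import robot,cams
D=dict(s=.018,m=.027,l=.037,xl=.048)
def proj(d,P):
    T=np.linalg.inv(np.array(d["pose"])); c=P@T[:3,:3].T+T[:3,3]
    return np.c_[d["fx"]*c[:,0]/-c[:,2]+d["cx"], d["fy"]*c[:,1]/c[:,2]+d["cy"]]
def ray(d,u,v,z):
    T=np.array(d["pose"]); r=T[:3,:3]@np.array([(u-d["cx"])/d["fx"],-(v-d["cy"])/d["fy"],-1]); o=T[:3,3]
    return o+r*(z-o[2])/r[2]
def shape(x,y,z0,dia):
    r=dia/2;a=np.linspace(0,2*np.pi,48,endpoint=False);P=[]
    for h,rr in [(0,r),(.036,r)]+[(.036+r*np.sin(t),r*np.cos(t)) for t in np.linspace(.1,1.57,14)]:
        P.append(np.c_[x+rr*np.cos(a),y+rr*np.sin(a),np.full(48,z0+h)])
    return np.vstack(P)
def sil(d,x,y,z0,dia,win,S=4):
    u0,v0,w,h=win; q=(proj(d,shape(x,y,z0,dia))-[u0,v0]+.5)*S-.5
    m=np.zeros((h*S,w*S),np.uint8); cv2.fillConvexPoly(m,np.round(cv2.convexHull(q.astype(np.float32))*16).astype(np.int32),255,shift=4)
    return cv2.resize(m,(w,h),interpolation=cv2.INTER_AREA)/255.
def fit(d,u,v,dia,z0=0,half=24):
    """fit ground position by grey mask"""
    win=(int(u)-half,int(v)-half,2*half,2*half)
    c=d["color"][win[1]:win[1]+2*half,win[0]:win[0]+2*half].astype(float)
    sat=(c.max(2)-c.min(2))/(c.max(2)+1)
    m=np.clip((.5-cv2.GaussianBlur(sat,(0,0),.8))/.2+.5,0,1)*(c.max(2)>35)
    n,lab,st,ce=cv2.connectedComponentsWithStats((m>.5).astype(np.uint8))
    k=min(range(1,n),key=lambda i:np.hypot(*(ce[i]-half)) if st[i,4]>20 else 99)
    m=m*cv2.dilate((lab==k).astype(np.uint8),np.ones((3,3)))
    p=ray(d,u,v,z0+.03)[:2]
    f=lambda q:((sil(d,q[0],q[1],z0,dia,win)-m)**2).sum()
    r=minimize(f,p,method="Nelder-Mead",options=dict(initial_simplex=[p,p+[.006,0],p+[0,.006]],xatol=1e-4))
    return r.x, r.fun, m.sum(), sil(d,*r.x,z0,dia,win).sum()
E
python3 - <<'E'
from h import *
t=cams.get_image("top");s=cams.get_image("scene")
for k,a,b in [("s",(301,204),(350,263)),("m",(359,205),(279,270)),("l",(167,279),(468,203)),("xl",(412,195),(211,284))]:
    for n,d,p in (("top",t,a),("scene",s,b)):
        r=fit(d,*p,D[k]); print(k,n,np.round(r[0],4),[round(float(i),1) for i in r[1:]])
pads=[]
for (x,y),q in zip([(161,493),(290,465),(417,435),(543,413)],[(461,135),(369,156),(275,178),(176,197)]):
    P=ray(t,(x+.5)/3.6-.5+225,(y+.5)/3.6-.5+150,.016); Q=ray(s,(q[0]+.5)/2.6-.5+185,(q[1]+.5)/2.6-.5+160,.016)
    print("pad",np.round(P,4),np.round(Q,4)); pads.append(P)
print("post",ray(t,633.5/3.6+224.5,396.5/3.6+149.5,.044), ray(s,105/2.6+184.5,215/2.6+159.5,.012))
print(np.linalg.norm(np.diff(pads,axis=0),axis=1), np.degrees(np.arctan2(*(pads[3]-pads[0])[[1,0]])))
print("jar",ray(t,497,281,.055))
E
```

```text
s top [0.6493 0.0524] [1.0, 64.1, 68.7]
s scene [0.6482 0.0518] [10.9, 207.4, 234.1]
m top [ 0.6428 -0.0742] [2.4, 135.6, 143.8]
m scene [ 0.6417 -0.0751] [11.2, 379.1, 409.1]
l top [0.4943 0.352 ] [3.2, 295.4, 304.0]
l scene [0.4928 0.3518] [11.0, 430.9, 459.6]
xl top [ 0.6613 -0.1926] [3.5, 431.2, 443.6]
xl scene [ 0.6603 -0.1938] [16.1, 985.2, 1028.7]
pad [0.4688 0.1267 0.016 ] [0.4695 0.1256 0.016 ]
pad [0.4836 0.0474 0.016 ] [0.4853 0.0455 0.016 ]
pad [ 0.4996 -0.0309  0.016 ] [ 0.5014 -0.0326  0.016 ]
pad [ 0.5108 -0.1087  0.016 ] [ 0.5116 -0.1103  0.016 ]
post [ 0.51945571 -0.16051728  0.044     ] [ 0.51780897 -0.16479715  0.012     ]
[0.08068542 0.07994083 0.07851823] -79.8918437521234
jar [ 0.46760461 -0.36445243  0.055     ]
```

Both cameras agree to within about 2 mm, and pad spacing and post position match the description. I'll turn to yaw 1.747 first, so the jaws open across the rail.

>>> play_rows(rows=[0,0,0,0,0,-0.98,0.2,0,0,0,0,0,-0.98,0.2,0,0,0,0,0,-0.98,0.2,0,0,0,0,0,-0.98,0.2,0,0,0,0,0,-0.98,0.2,0,0,0,0,0,-0.98,0.2,0,0,0,0,0,-0.98,0.2,0,0,0,0,0,-0.98,0.2,0,0,0,0,0,-0.98,0.2,0,0,0,0,0,-0.98,0.2,0,0,0,0,0,-0.98,0.2,0,0,0,0,0,-0.98,0.2,0,0,0,0,0,-0.98,0.2,0,0,0,0,0,-0.98,0.2,0,0,0,0,0,-0.98,0.2,0,0,0,0,0,-0.98,0.2,0,0,0,0,0,0,0.2,0,0,0,0,0,0,0.2], squeeze=25)

```text
time_s: 2.0
eef_pos: [0.2452, -0.6288, 0.2605]
ee_rot: [-3.142, -0.0, 1.738]
ft_force: [0.2, 0.3, 0.2]
opening: 0.0704
```

```bash
cat >> h.py <<'E'
from scipy.spatial.transform import Rotation as Ro
def go(x,y,z):
    o=robot.observe(); R=Ro.from_euler("xyz",o["ee_rot"])
    d=R.inv().apply(np.array([x,y,z])-o["eef_pos"])
    print("t",round(o["time_s"],2),"pos",np.round(o["eef_pos"],4),"rpy",np.round(o["ee_rot"],4),"open",round(o["opening"],4),"F",np.round(o["ft_force"],1),"| tool shift mm",np.round(d*1000,1))
    return o
E
python3 -c "
from h import *
o=go(.6608,-.1932,.16);print(o['joint_positions'])"
```

```text
t 2.0 pos [ 0.2452 -0.6288  0.2605] rpy [-3.1416e+00 -4.0000e-04  1.7381e+00] open 0.0704 F [0.2 0.3 0.2] | tool shift mm [360.3 482.4 100.6]
[-1.23591519e+00  2.64070986e-01  1.60420179e+00  2.59921202e-05
  1.27370049e+00 -1.40323853e+00]
```

>>> play_rows(rows=[0.0225,0.0301,0.0063,0,0,0,0.2,0.0225,0.0301,0.0063,0,0,0,0.2,0.0225,0.0301,0.0063,0,0,0,0.2,0.0225,0.0301,0.0063,0,0,0,0.2,0.0225,0.0301,0.0063,0,0,0,0.2,0.0225,0.0301,0.0063,0,0,0,0.2,0.0225,0.0301,0.0063,0,0,0,0.2,0.0225,0.0301,0.0063,0,0,0,0.2,0.0225,0.0301,0.0063,0,0,0,0.2,0.0225,0.0301,0.0063,0,0,0,0.2,0.0225,0.0301,0.0063,0,0,0,0.2,0.0225,0.0301,0.0063,0,0,0,0.2,0.0225,0.0301,0.0063,0,0,0,0.2,0.0225,0.0301,0.0063,0,0,0,0.2,0.0225,0.0301,0.0063,0,0,0,0.2,0.0225,0.0301,0.0063,0,0,0,0.2,0,0,0,0,0,0,0.2,0,0,0,0,0,0,0.2,0,0,0,0,0,0,0.2])

```text
time_s: 3.9
eef_pos: [0.6588, -0.1935, 0.16]
ee_rot: [-3.141, 0.0, 1.739]
ft_force: [-0.9, 0.1, -0.5]
opening: 0.0706
```

```bash
python3 -c "
from h import *
o=go(.6608,-.1932,.03)
d=cams.get_image('wrist');cv2.imwrite('pics/w1.png',d['color'][:,:,::-1]);print(d['fx'],d['fy'],d['cx'],d['cy'],d['mount'].tolist())"
```

```text
t 3.9 pos [ 0.6588 -0.1935  0.16  ] rpy [-3.1411e+00  3.0000e-04  1.7392e+00] open 0.0706 F [-0.9  0.1 -0.5] | tool shift mm [ -0.    2.1 130. ]
422.88828549821955 422.88828549821955 327.06177777322614 239.21671480354308 [[-0.000503914988554326, 0.9473408724087844, 0.32022650972935707, 0.08205130171587041], [0.999999873033687, 0.0004778642026776056, 0.00015993252388676134, -0.00018619450400292337], [-1.5141690427138395e-06, 0.3202265496637742, -0.9473409929313418, -0.12442758564530554], [0.0, 0.0, 0.0, 1.0]]
```

View pics/w1.png

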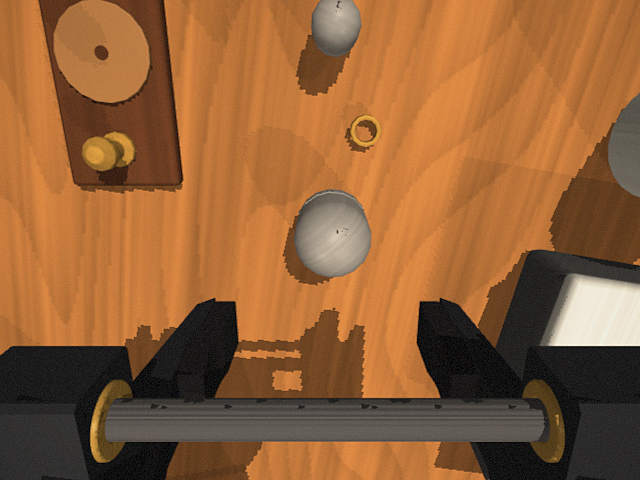

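The wrist view shows XL at (333,234), centred between the jaws, with the post at (105,152), pad4's centre at (101,53), M at (335,25) and the white box at right (over 60 mm clear). I'll cross-check XL and pad4 with the wrist camera.

```bash
cat >> h.py <<'E'
def wrist():
    o=robot.observe(); d=dict(cams.get_image("wrist")); T=np.eye(4); T[:3,:3]=Ro.from_euler("xyz",o["ee_rot"]).as_matrix(); T[:3,3]=o["eef_pos"]
    d["pose"]=T@np.array(d["mount"]); return d
E
python3 -c "
from h import *
d=wrist();print(fit(d,333,234,.048,half=60));print(ray(d,101.5,53,.016))"
```

```text
(array([ 0.66176202, -0.1944113 ]), np.float64(26.148465966746794), np.float64(5399.520183842495), np.float64(5466.729411764706))
[ 0.51099204 -0.11137634  0.016     ]
```

Three cameras agree. Now I'll descend on XL and close.

>>> play_rows(rows=[-0.0005,0.0005,0.022,0,0,0,0.2,0,0.0005,0.022,0,0,0,0.2,0,0.0005,0.022,0,0,0,0.2,0,0.0005,0.022,0,0,0,0.2,0,0.0005,0.022,0,0,0,0.2,0,0,0.01,0,0,0,0.2,0,0,0.01,0,0,0,0.2,0,0,0,0,0,0,0.2,0,0,0,0,0,0,0.3,0,0,0,0,0,0,0.35,0,0,0,0,0,0,0.4,0,0,0,0,0,0,0.45,0,0,0,0,0,0,0.55,0,0,0,0,0,0,0.7,0,0,0,0,0,0,1,0,0,0,0,0,0,1,0,0,0,0,0,0,1], squeeze=40)

```text
time_s: 5.7
eef_pos: [0.6619, -0.1931, 0.0307]
ee_rot: [3.142, 0.0, 1.74]
ft_force: [-2.4, -1.6, 6.4]
opening: 0.0472
```

```bash
python3 -c "
from h import *
o=go(.4693,.1262,.13)"
```

```text
t 5.7 pos [ 0.6619 -0.1931  0.0307] rpy [3.1416e+00 3.0000e-04 1.7404e+00] open 0.0472 F [-2.4 -1.6  6.4] | tool shift mm [ 347.2 -135.9  -99.4]
```

>>> play_rows(rows=[0,0,-0.01,0,0,0,1,0,0,-0.02,0,0,0,1,0,0,-0.02,0,0,0,1,0,0,-0.02,0,0,0,1,0,0,-0.02,0,0,0,1,0,0,-0.01,0,0,0,1,0,0,0,0,0,0,1])

```text
time_s: 6.4
eef_pos: [0.6623, -0.193, 0.1307]
ee_rot: [3.14, 0.001, 1.74]
ft_force: [-0.4, -0.7, -8.7]
opening: 0.0472
```

```bash
python3 -c "
from h import *
o=go(.4693,.1262,.13)
d=cams.get_image('wrist');cv2.imwrite('pics/w2.png',d['color'][:,:,::-1])"
```

```text
t 6.4 pos [ 0.6623 -0.193   0.1307] rpy [3.1400e+00 6.0000e-04 1.7402e+00] open 0.0472 F [-0.4 -0.7 -8.7] | tool shift mm [ 3.471e+02 -1.364e+02  3.000e-01]
```

View pics/w2.png

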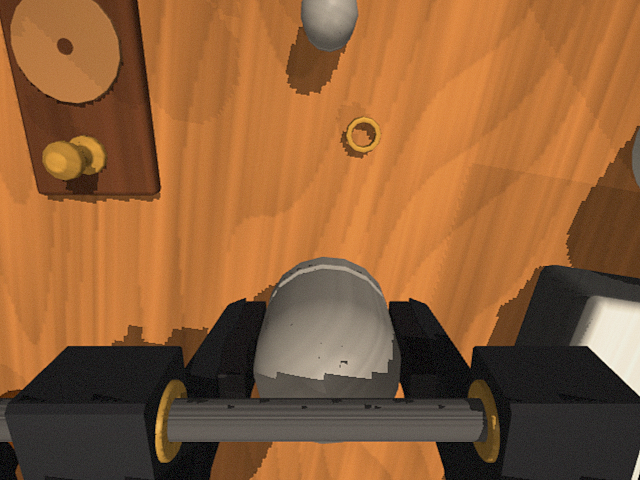

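XL is held upright and its weight shows on the force reading. I'll carry it over pad1.

>>> play_rows(rows=[0.015,-0.006,0,0,0,0,1,0.029,-0.0114,0,0,0,0,1,0.029,-0.0114,0,0,0,0,1,0.029,-0.0114,0,0,0,0,1,0.029,-0.0114,0,0,0,0,1,0.029,-0.0114,0,0,0,0,1,0.029,-0.0114,0,0,0,0,1,0.029,-0.0114,0,0,0,0,1,0.029,-0.0114,0,0,0,0,1,0.029,-0.0114,0,0,0,0,1,0.029,-0.0114,0,0,0,0,1,0.029,-0.0114,0,0,0,0,1,0.0135,-0.005,0,0,0,0,1,0,0,0,0,0,0,1,0,0,0,0,0,0,1,0,0,0,0,0,0,1])

```text
time_s: 8.05
eef_pos: [0.4691, 0.126, 0.1297]
ee_rot: [3.142, 0.0, 1.74]
ft_force: [0.1, -1.0, -7.9]
opening: 0.0473
```

```bash
python3 -c "
from h import *
o=go(.4693,.1265,.0487)
d=cams.get_image('wrist');cv2.imwrite('pics/w3.png',d['color'][:,:,::-1])"
```

```text
t 8.05 pos [0.4691 0.126  0.1297] rpy [3.1416e+00 4.0000e-04 1.7397e+00] open 0.0473 F [ 0.1 -1.  -7.9] | tool shift mm [ 0.4  0.3 81. ]
```

View pics/w3.png

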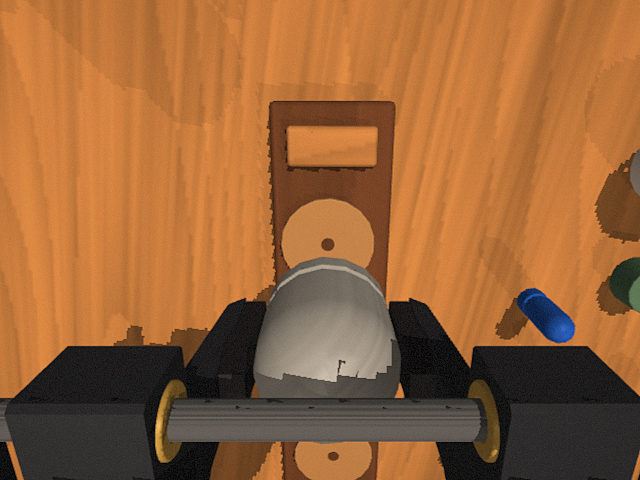

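The strip end is ahead and pad1's hole is at (327,244), in line with the jaws. I'll check the hole's position from here.

```bash
python3 -c "
from h import *
o=go(.4693,.1265,.0475)
d=wrist();print(ray(d,327.5,244,.016),ray(d,333,456,.016))"
```

```text
t 8.1 pos [0.4692 0.126  0.1298] rpy [3.1415e+00 3.0000e-04 1.7393e+00] open 0.0471 F [ 0.4  0.5 -7.2] | tool shift mm [ 0.6  0.2 82.3]
[0.46952789 0.12444771 0.016     ] [ 0.50051351 -0.03425751  0.016     ]
```

>>> play_rows(rows=[0,0,0.015,0,0,0,1,0,0,0.02,0,0,0,1,0,0,0.02,0,0,0,1,0,0,0.012,0,0,0,1,0,0,0.005,0,0,0,1,0,0,0.005,0,0,0,1,0,0,0.0025,0,0,0,1,0,0,0.0025,0,0,0,1,0,0,0,0,0,0,1,0,0,0,0,0,0,1])

```text
time_s: 9.15
eef_pos: [0.4692, 0.1267, 0.0484]
ee_rot: [3.141, -0.0, 1.74]
ft_force: [-0.2, -0.6, -7.8]
opening: 0.0471
```

>>> play_rows(rows=[0,0,0.001,0,0,0,1,0,0,0,0,0,0,1,0,0,0.0005,0,0,0,1,0,0,0,0,0,0,1])

```text
time_s: 9.55
eef_pos: [0.4689, 0.1267, 0.0467]
ee_rot: [3.141, -0.0, 1.74]
ft_force: [-0.9, 0.3, -5.6]
opening: 0.0471
```

>>> play_rows(rows=[0,0,0.0006,0,0,0,1,0,0,0,0,0,0,1,0,0,0,0,0,0,0.45,0,0,0,0,0,0,0.4,0,0,0,0,0,0,0.3,0,0,0,0,0,0,0.2,0,0,0,0,0,0,0.2,0,0,0,0,0,0,0.2,0,0,-0.01,0,0,0,0.2,0,0,-0.02,0,0,0,0.2,0,0,-0.03,0,0,0,0.2,0,0,-0.03,0,0,0,0.2,0,0,-0.02,0,0,0,0.2,0,0,0,0,0,0,0.2])

```text
time_s: 10.95
eef_pos: [0.4715, 0.1272, 0.16]
ee_rot: [3.134, -0.0, 1.74]
ft_force: [0.1, 0.2, -0.1]
opening: 0.0705
```

```bash
python3 -c "
from h import *
o=go(.4936,.3519,.157)
s=cams.get_image('scene');cv2.imwrite('pics/s4.png',s['color'][:,:,::-1])"
```

```text
t 10.95 pos [0.4715 0.1272 0.16  ] rpy [ 3.1337e+00 -4.0000e-04  1.7401e+00] open 0.0705 F [ 0.1  0.2 -0.1] | tool shift mm [217.7  59.6   3.5]
```

View pics/s4.png

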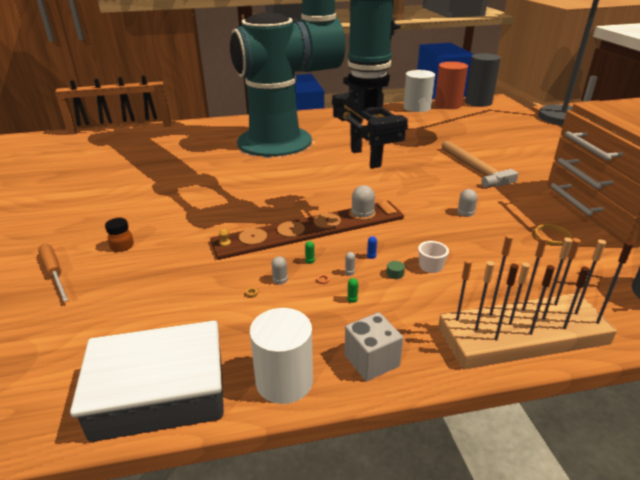

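XL stands upright on pad1 at (363,200). L is next.

>>> play_rows(rows=[0.015,0.004,0,0,0,0,0.2,0.027,0.0077,0,0,0,0,0.2,0.027,0.0077,0,0,0,0,0.2,0.027,0.0077,0,0,0,0,0.2,0.027,0.0077,0,0,0,0,0.2,0.027,0.0077,0,0,0,0,0.2,0.027,0.0077,0,0,0,0,0.2,0.027,0.0077,0,0,0,0,0.2,0.013,0.0045,0,0,0,0,0.2,0,0,0,0,0,0,0.2,0,0,0,0,0,0,0.2,0,0,0,0,0,0,0.2])

```text
time_s: 12.2
eef_pos: [0.4933, 0.3497, 0.1552]
ee_rot: [-3.14, 0.001, 1.739]
ft_force: [-0.6, -0.0, 0.3]
opening: 0.0705
```

```bash
python3 -c "
from h import *
o=go(.4940,.3510,.030)
d=wrist();cv2.imwrite('pics/w5.png',d['color'][:,:,::-1])
q=proj(d,np.array([[.494,.351,.036]]))[0];print(q)
print(fit(d,*q,.037,half=60))
t=cams.get_image('top'); q=proj(t,np.array([[.469,.1265,.05]]))[0]; print(q,fit(t,*q,.048,z0=.016))"
```

```text
t 12.2 pos [0.4933 0.3497 0.1552] rpy [-3.1403e+00  9.0000e-04  1.7394e+00] open 0.0705 F [-0.6 -0.   0.3] | tool shift mm [  1.3   1.  125.2]
[329.14446395 236.67119906]
(array([0.49431779, 0.34966789]), np.float64(24.890109715496358), np.float64(3519.8762453950276), np.float64(3578.0941176470587))
[268.16105241 287.07133034] (array([0.4683324, 0.1275334]), np.float64(9.88219031438691), np.float64(453.8632926577369), np.float64(428.78431372549016))
```

View pics/w5.png

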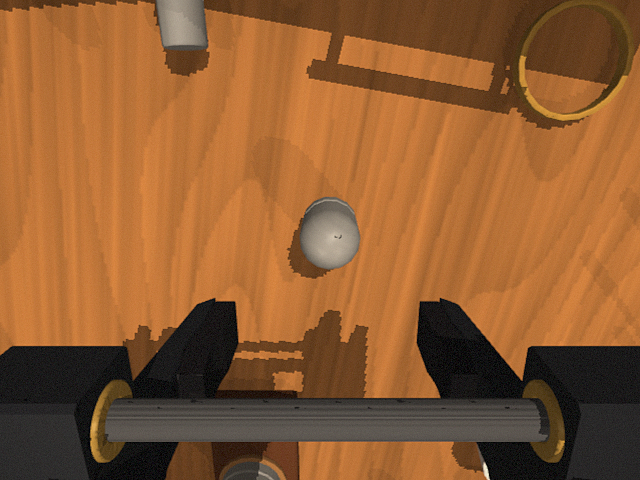

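L is centred at (330,237). The top camera puts XL within 1 mm of pad1's centre. I'll descend and grip.

>>> play_rows(rows=[0.0005,0.001,0.022,0,0,0,0.2,0,0,0.022,0,0,0,0.2,0,0,0.022,0,0,0,0.2,0,0,0.022,0,0,0,0.2,0,0,0.02,0,0,0,0.25,0,0,0.01,0,0,0,0.3,0,0,0.007,0,0,0,0.35,0,0,0,0,0,0,0.4,0,0,0,0,0,0,0.45,0,0,0,0,0,0,0.5,0,0,0,0,0,0,0.54,0,0,0,0,0,0,0.58,0,0,0,0,0,0,0.65,0,0,0,0,0,0,0.8,0,0,0,0,0,0,1,0,0,0,0,0,0,1,0,0,0,0,0,0,1], squeeze=30)

```text
time_s: 14.0
eef_pos: [0.4945, 0.3519, 0.0314]
ee_rot: [-3.141, -0.0, 1.74]
ft_force: [-2.7, -0.2, 5.3]
opening: 0.0362
```

>>> play_rows(rows=[0,0,-0.01,0,0,0,1,0,0,-0.02,0,0,0,1,0,0,-0.025,0,0,0,1,0,0,-0.025,0,0,0,1,0,0,-0.025,0,0,0,1,0,0,-0.01,0,0,0,1,0,0,0,0,0,0,1])

```text
time_s: 14.7
eef_pos: [0.4956, 0.3522, 0.1474]
ee_rot: [3.138, -0.001, 1.74]
ft_force: [-0.1, -0.1, -3.9]
opening: 0.0367
```

```bash
python3 -c "
from h import *
o=go(.4848,.0465,.145)
d=wrist();cv2.imwrite('pics/w6.png',d['color'][:,:,::-1])"
```

```text
t 14.7 pos [0.4956 0.3522 0.1474] rpy [ 3.1384e+00 -1.2000e-03  1.7402e+00] open 0.0367 F [-0.1 -0.1 -3.9] | tool shift mm [-299.5  -62.2    1.8]
```

View pics/w6.png

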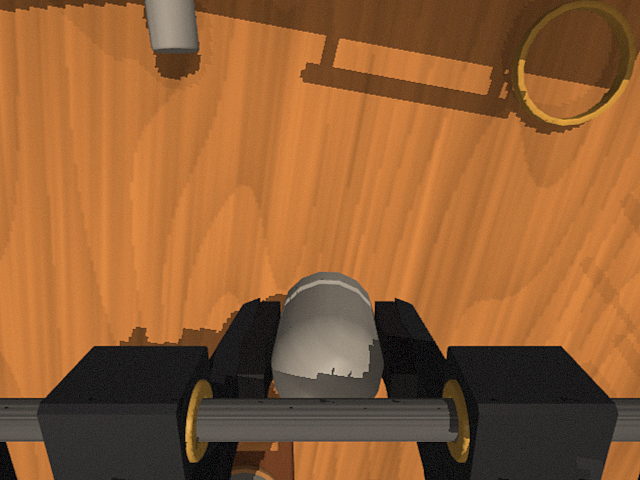

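>>> play_rows(rows=[-0.015,-0.003,0,0,0,0,1,-0.027,-0.0055,0,0,0,0,1,-0.027,-0.0055,0,0,0,0,1,-0.027,-0.0055,0,0,0,0,1,-0.027,-0.0055,0,0,0,0,1,-0.027,-0.0055,0,0,0,0,1,-0.027,-0.0055,0,0,0,0,1,-0.027,-0.0055,0,0,0,0,1,-0.027,-0.0055,0,0,0,0,1,-0.027,-0.0055,0,0,0,0,1,-0.027,-0.0055,0,0,0,0,1,-0.014,-0.0032,0,0,0,0,1,0,0,0,0,0,0,1,0,0,0,0,0,0,1,0,0,0,0,0,0,1])

```text
time_s: 16.25
eef_pos: [0.4845, 0.0473, 0.1454]
ee_rot: [-3.141, -0.001, 1.741]
ft_force: [0.2, 0.7, -4.3]
opening: 0.0366
```

```bash
python3 -c "
from h import *
o=go(.4845,.0465,.049)
d=wrist();cv2.imwrite('pics/w7.png',d['color'][:,:,::-1])"
```

```text
t 16.25 pos [0.4845 0.0473 0.1454] rpy [-3.1410e+00 -5.0000e-04  1.7405e+00] open 0.0366 F [ 0.2  0.7 -4.3] | tool shift mm [-0.8 -0.  96.4]
```

View pics/w7.png

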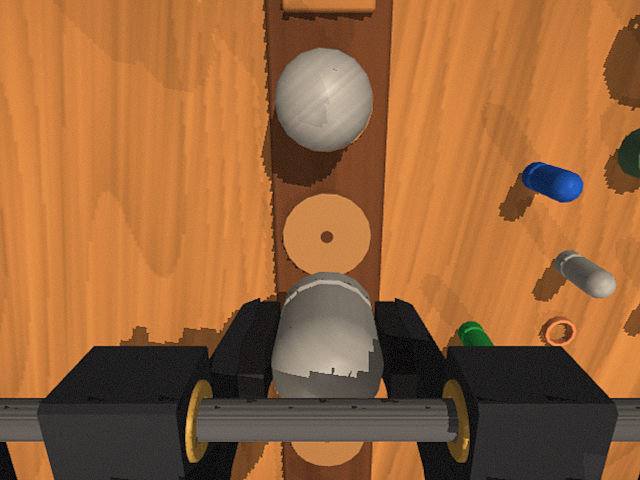

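L is over pad2 (hole at (327,237)) and XL is upright behind it. Lowering now.

>>> play_rows(rows=[-0.0005,0,0.015,0,0,0,1,0,0,0.022,0,0,0,1,0,0,0.022,0,0,0,1,0,0,0.02,0,0,0,1,0,0,0.008,0,0,0,1,0,0,0.005,0,0,0,1,0,0,0.003,0,0,0,1,0,0,0.001,0,0,0,1,0,0,0,0,0,0,1,0,0,0,0,0,0,1])

```text
time_s: 17.3
eef_pos: [0.4854, 0.0462, 0.0505]
ee_rot: [3.14, 0.0, 1.74]
ft_force: [0.1, -0.0, -3.6]
opening: 0.0365
```

>>> play_rows(rows=[0,0,0.0008,0,0,0,1,0,0,0,0,0,0,1,0,0,0.0005,0,0,0,1,0,0,0,0,0,0,1])

```text
time_s: 17.7
eef_pos: [0.4847, 0.0461, 0.0485]
ee_rot: [-3.142, -0.0, 1.74]
ft_force: [-0.3, 0.4, -3.8]
opening: 0.0364
```

>>> play_rows(rows=[0,0,0.0008,0,0,0,1,0,0,0,0,0,0,1,0,0,0.0006,0,0,0,1,0,0,0,0,0,0,1])

```text
time_s: 18.1
eef_pos: [0.4847, 0.0462, 0.0474]
ee_rot: [-3.141, -0.0, 1.74]
ft_force: [-1.8, -0.1, 0.6]
opening: 0.0361
```

The pad now carries the weight. I'll release and back off.

>>> play_rows(rows=[0,0,0,0,0,0,0.57,0,0,0,0,0,0,0.53,0,0,0,0,0,0,0.45,0,0,0,0,0,0,0.35,0,0,0,0,0,0,0.3,0,0,0,0,0,0,0.3,0,0,-0.01,0,0,0,0.3,0,0,-0.02,0,0,0,0.3,0,0,-0.03,0,0,0,0.3,0,0,-0.03,0,0,0,0.3,0,0,-0.02,0,0,0,0.3,0,0,0,0,0,0,0.3,0,0,0,0,0,0,0.3])

```text
time_s: 19.4
eef_pos: [0.485, 0.0462, 0.1575]
ee_rot: [3.14, 0.0, 1.74]
ft_force: [-0.3, 0.2, 0.3]
opening: 0.0618
```

```bash
python3 -c "
from h import *
o=go(.6425,-.0750,.157)
d=wrist();cv2.imwrite('pics/w8.png',d['color'][:,:,::-1])"
```

```text
t 19.4 pos [0.485  0.0462 0.1575] rpy [3.1403e+00 2.0000e-04 1.7401e+00] open 0.0618 F [-0.3  0.2  0.3] | tool shift mm [-146.   134.9    0.7]
```

View pics/w8.png

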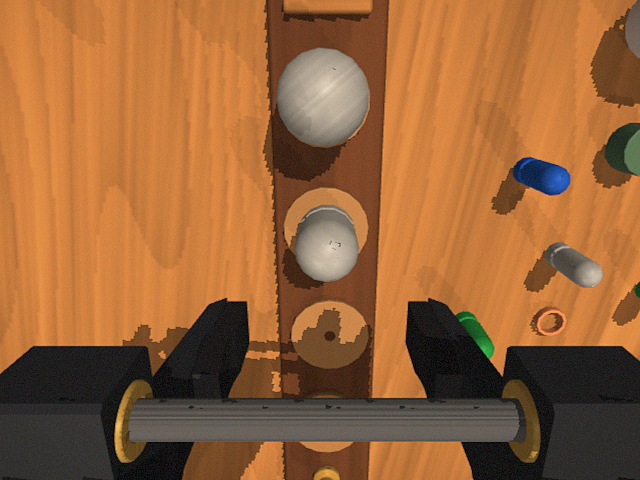

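XL and L both stand upright on their pads. I'll move to M.

>>> play_rows(rows=[-0.01,0.009,0,0,0,0,0.4,-0.021,0.0195,0,0,0,0,0.4,-0.021,0.0195,0,0,0,0,0.4,-0.021,0.0195,0,0,0,0,0.4,-0.021,0.0195,0,0,0,0,0.4,-0.021,0.0195,0,0,0,0,0.4,-0.021,0.0195,0,0,0,0,0.4,-0.01,0.009,0,0,0,0,0.4,0,0,0,0,0,0,0.4,0,0,0,0,0,0,0.4,0,0,0,0,0,0,0.4])

```text
time_s: 20.55
eef_pos: [0.6412, -0.0743, 0.1564]
ee_rot: [-3.14, -0.001, 1.741]
ft_force: [-0.2, 0.3, -0.1]
opening: 0.053
```

```bash
python3 -c "
from h import *
o=go(.6425,-.0750,.030)
d=wrist();cv2.imwrite('pics/w9.png',d['color'][:,:,::-1])
q=proj(d,np.array([[.6425,-.075,.033]]))[0]
print(q,fit(d,*q,.027,half=50))"
```

```text
t 20.55 pos [ 0.6412 -0.0743  0.1564] rpy [-3.1399e+00 -8.0000e-04  1.7407e+00] open 0.053 F [-0.2  0.3 -0.1] | tool shift mm [ -1.    1.3 126.4]
[329.5704434  238.12732805] (array([ 0.64302699, -0.07614302]), np.float64(19.604455153334758), np.float64(2022.072273566387), np.float64(2070.6470588235293))
```

View pics/w9.png

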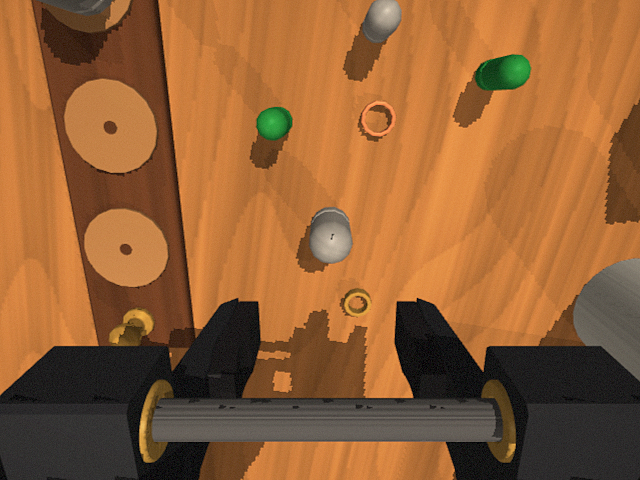

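M is at (330,238). The fingers come down clear of the brass ring at (357,302).

>>> play_rows(rows=[-0.001,0.0015,0.022,0,0,0,0.4,0,0,0.022,0,0,0,0.4,0,0,0.022,0,0,0,0.4,0,0,0.022,0,0,0,0.4,0,0,0.02,0,0,0,0.4,0,0,0.01,0,0,0,0.4,0,0,0.0085,0,0,0,0.45,0,0,0,0,0,0,0.5,0,0,0,0,0,0,0.55,0,0,0,0,0,0,0.6,0,0,0,0,0,0,0.63,0,0,0,0,0,0,0.66,0,0,0,0,0,0,0.69,0,0,0,0,0,0,0.75,0,0,0,0,0,0,1,0,0,0,0,0,0,1,0,0,0,0,0,0,1], squeeze=25)

```text
time_s: 22.3
eef_pos: [0.644, -0.0758, 0.0309]
ee_rot: [-3.141, 0.0, 1.74]
ft_force: [-2.4, -0.8, 5.2]
opening: 0.026
```

>>> play_rows(rows=[0,0,-0.01,0,0,0,1,0,0,-0.02,0,0,0,1,0,0,-0.025,0,0,0,1,0,0,-0.025,0,0,0,1,0,0,-0.025,0,0,0,1,0,0,-0.01,0,0,0,1,0,0,0,0,0,0,1,0,0,0,0,0,0,1])

```text
time_s: 23.1
eef_pos: [0.6436, -0.0756, 0.1446]
ee_rot: [-3.141, -0.0, 1.74]
ft_force: [-0.2, -0.6, -1.6]
opening: 0.0262
```

```bash
python3 -c "
from h import *
o=go(.5003,-.0325,.145)
d=wrist();cv2.imwrite('pics/w10.png',d['color'][:,:,::-1])
for p in [(110,127),(125,249)]: print(ray(d,*p,.016))"
```

```text
t 23.1 pos [ 0.6436 -0.0756  0.1446] rpy [-3.1406e+00 -4.0000e-04  1.7402e+00] open 0.0262 F [-0.2 -0.6 -1.6] | tool shift mm [  66.6 -134.    -0.2]
[ 0.50816129 -0.03250624  0.016     ]
[ 0.51804911 -0.1071787   0.016     ]
```

View pics/w10.png

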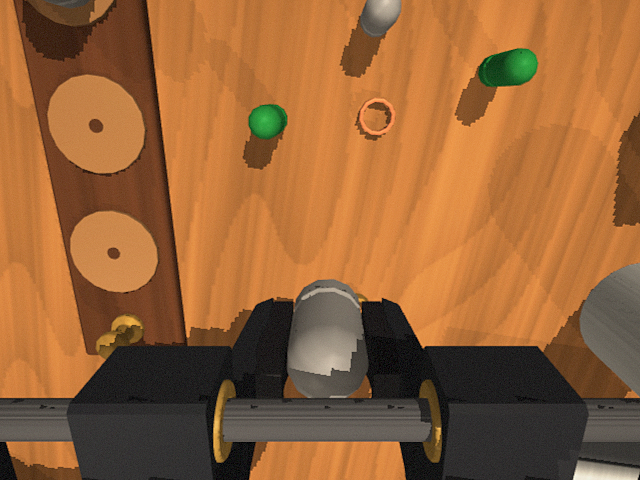

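M is held. (I took those two pad rays with pixels from the previous view, so I'm ignoring them.) Carry M to pad3.

>>> play_rows(rows=[0.005,-0.01,0,0,0,0,1,0.0113,-0.0228,0,0,0,0,1,0.0113,-0.0228,0,0,0,0,1,0.0113,-0.0228,0,0,0,0,1,0.0113,-0.0228,0,0,0,0,1,0.0113,-0.0228,0,0,0,0,1,0.005,-0.01,0,0,0,0,1,0,0,0,0,0,0,1,0,0,0,0,0,0,1,0,0,0,0,0,0,1])

```text
time_s: 24.15
eef_pos: [0.502, -0.0331, 0.1459]
ee_rot: [3.14, 0.0, 1.74]
ft_force: [-0.9, -0.2, -1.4]
opening: 0.0263
```

```bash
python3 -c "
from h import *
o=go(.5003,-.0325,.0485)
d=wrist();cv2.imwrite('pics/w11.png',d['color'][:,:,::-1])"
```

```text
t 24.15 pos [ 0.502  -0.0331  0.1459] rpy [3.1404e+00 4.0000e-04 1.7399e+00] open 0.0263 F [-0.9 -0.2 -1.4] | tool shift mm [ 0.9 -1.7 97.4]
```

View pics/w11.png

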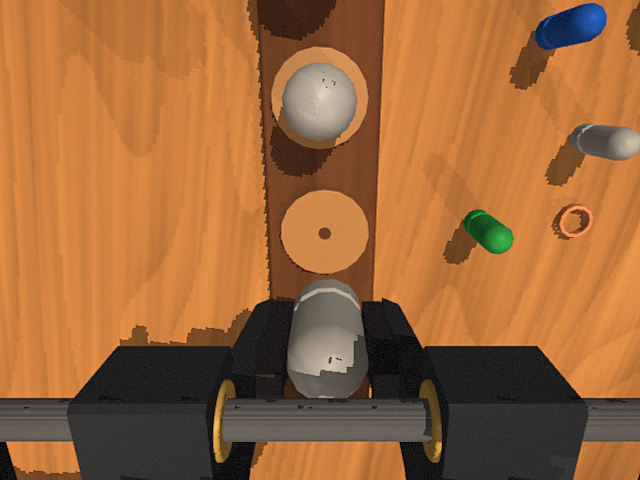

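>>> play_rows(rows=[0,-0.0015,0.015,0,0,0,1,0,0,0.022,0,0,0,1,0,0,0.022,0,0,0,1,0,0,0.02,0,0,0,1,0,0,0.009,0,0,0,1,0,0,0.005,0,0,0,1,0,0,0.003,0,0,0,1,0,0,0.001,0,0,0,1,0,0,0,0,0,0,1,0,0,0,0,0,0,1])

```text
time_s: 25.2
eef_pos: [0.5, -0.0331, 0.0494]
ee_rot: [3.14, 0.0, 1.74]
ft_force: [-0.3, -0.4, -0.9]
opening: 0.0261
```

>>> play_rows(rows=[0,0,0.0008,0,0,0,1,0,0,0,0,0,0,1,0,0,0.0005,0,0,0,1,0,0,0,0,0,0,1])

```text
time_s: 25.6
eef_pos: [0.4993, -0.033, 0.0473]
ee_rot: [-3.142, -0.0, 1.74]
ft_force: [0.7, -0.2, -1.4]
opening: 0.026
```

>>> play_rows(rows=[0,0,0.0006,0,0,0,1,0,0,0,0,0,0,1,0,0,0.0006,0,0,0,1,0,0,0,0,0,0,1])

```text
time_s: 26.0
eef_pos: [0.4994, -0.033, 0.0469]
ee_rot: [-3.141, -0.0, 1.74]
ft_force: [-2.3, 0.4, 6.8]
opening: 0.0264
```

Contact. Now release and lift.

>>> play_rows(rows=[0,0,-0.0004,0,0,0,1,0,0,0,0,0,0,0.68,0,0,0,0,0,0,0.65,0,0,0,0,0,0,0.55,0,0,0,0,0,0,0.45,0,0,0,0,0,0,0.4,0,0,0,0,0,0,0.4,0,0,-0.01,0,0,0,0.4,0,0,-0.02,0,0,0,0.4,0,0,-0.03,0,0,0,0.4,0,0,-0.03,0,0,0,0.4,0,0,-0.02,0,0,0,0.4,0,0,0,0,0,0,0.4,0,0,0,0,0,0,0.4])

```text
time_s: 27.4
eef_pos: [0.4996, -0.0331, 0.157]
ee_rot: [3.14, 0.0, 1.74]
ft_force: [0.0, 0.1, -0.1]
opening: 0.0529
```

```bash
python3 -c "
from h import *
o=go(.6488,.0515,.157)
d=wrist();cv2.imwrite('pics/w12.png',d['color'][:,:,::-1])"
```

```text
t 27.4 pos [ 0.4996 -0.0331  0.157 ] rpy [3.1403e+00 4.0000e-04 1.7402e+00] open 0.0529 F [ 0.   0.1 -0.1] | tool shift mm [ 58.2 161.4   0.2]
```

View pics/w12.png

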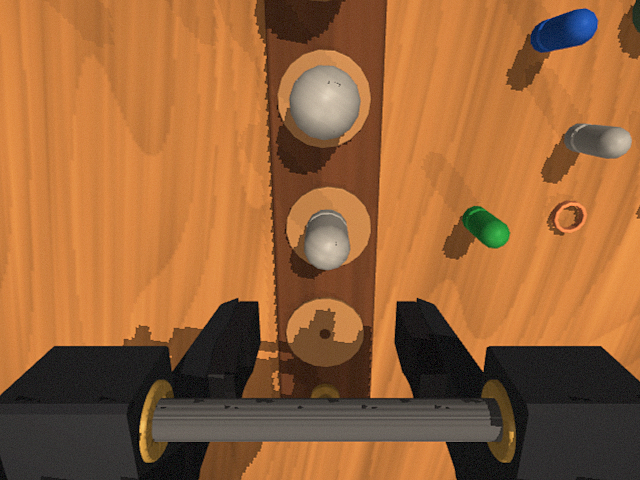

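M is on pad3 at (327,240). S is last.

>>> play_rows(rows=[0.004,0.012,0,0,0,0,0.45,0.0084,0.0229,0,0,0,0,0.45,0.0084,0.0229,0,0,0,0,0.45,0.0084,0.0229,0,0,0,0,0.45,0.0084,0.0229,0,0,0,0,0.45,0.0084,0.0229,0,0,0,0,0.45,0.0084,0.0229,0,0,0,0,0.45,0.004,0.012,0,0,0,0,0.45,0,0,0,0,0,0,0.45,0,0,0,0,0,0,0.45,0,0,0,0,0,0,0.45,0,0,0,0,0,0,0.45])

```text
time_s: 28.65
eef_pos: [0.6478, 0.0512, 0.1564]
ee_rot: [-3.141, -0.0, 1.74]
ft_force: [-0.3, 0.2, -0.7]
opening: 0.0481
```

```bash
python3 -c "
from h import *
o=go(.6488,.0515,.030)
d=wrist();cv2.imwrite('pics/w13.png',d['color'][:,:,::-1])
q=proj(d,np.array([[.6488,.0515,.03]]))[0]
print(q,fit(d,*q,.018,half=40))"
```

```text
t 28.65 pos [0.6478 0.0512 0.1564] rpy [-3.141  -0.      1.7395] open 0.0481 F [-0.3  0.2 -0.7] | tool shift mm [1.000e-01 1.200e+00 1.264e+02]
[329.27571659 234.88609495] (array([0.64932103, 0.05019614]), np.float64(8.037789885885129), np.float64(1054.7700207662683), np.float64(1077.5294117647059))
```

View pics/w13.png

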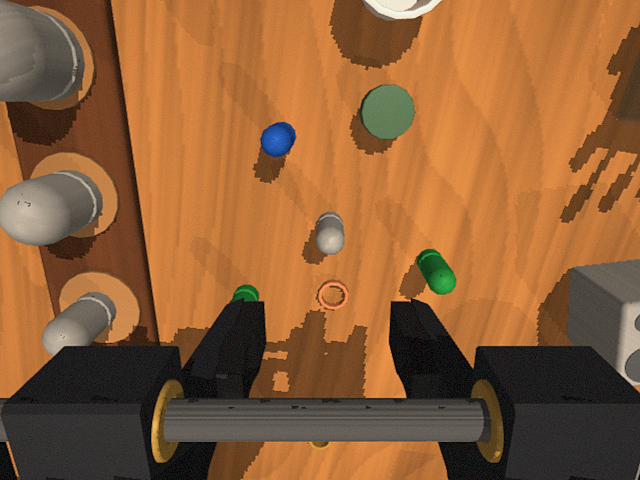

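Steel S is at (330,233) with the two green decoys about 70 mm off, outside the finger footprint. Descending on S.

>>> play_rows(rows=[-0.0005,0.0013,0.022,0,0,0,0.45,0,0,0.022,0,0,0,0.45,0,0,0.022,0,0,0,0.45,0,0,0.022,0,0,0,0.45,0,0,0.02,0,0,0,0.45,0,0,0.01,0,0,0,0.5,0,0,0.0085,0,0,0,0.55,0,0,0,0,0,0,0.6,0,0,0,0,0,0,0.65,0,0,0,0,0,0,0.7,0,0,0,0,0,0,0.73,0,0,0,0,0,0,0.76,0,0,0,0,0,0,0.79,0,0,0,0,0,0,0.82,0,0,0,0,0,0,1,0,0,0,0,0,0,1,0,0,0,0,0,0,1], squeeze=15)

```text
time_s: 30.4
eef_pos: [0.65, 0.0515, 0.0303]
ee_rot: [3.142, -0.0, 1.74]
ft_force: [-1.8, -0.4, 4.6]
opening: 0.0175
```

>>> play_rows(rows=[0,0,-0.01,0,0,0,1,0,0,-0.02,0,0,0,1,0,0,-0.025,0,0,0,1,0,0,-0.025,0,0,0,1,0,0,-0.025,0,0,0,1,0,0,-0.01,0,0,0,1,0,0,0,0,0,0,1,0,0,0,0,0,0,1])

```text
time_s: 31.2
eef_pos: [0.6494, 0.0514, 0.1442]
ee_rot: [-3.141, -0.0, 1.74]
ft_force: [0.4, -0.4, -1.0]
opening: 0.0174
```

```bash
python3 -c "
from h import *
o=go(.5110,-.1100,.145)
d=wrist();cv2.imwrite('pics/w14.png',d['color'][:,:,::-1])"
```

```text
t 31.2 pos [0.6494 0.0514 0.1442] rpy [-3.1406e+00 -1.0000e-04  1.7401e+00] open 0.0174 F [ 0.4 -0.4 -1. ] | tool shift mm [-135.8 -163.6   -0.7]
```

View pics/w14.png

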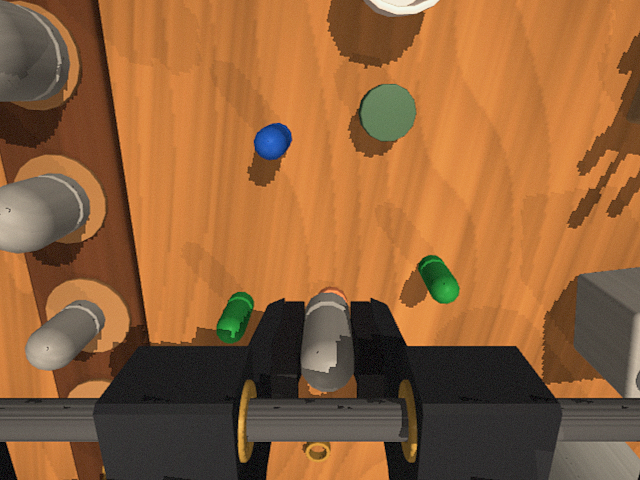

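S is held upright. Carry it to pad4.

>>> play_rows(rows=[-0.009,-0.011,0,0,0,0,1,-0.0196,-0.0236,0,0,0,0,1,-0.0196,-0.0236,0,0,0,0,1,-0.0196,-0.0236,0,0,0,0,1,-0.0196,-0.0236,0,0,0,0,1,-0.0196,-0.0236,0,0,0,0,1,-0.0196,-0.0236,0,0,0,0,1,-0.009,-0.011,0,0,0,0,1,0,0,0,0,0,0,1,0,0,0,0,0,0,1,0,0,0,0,0,0,1,0,0,0,0,0,0,1])

```text
time_s: 32.45
eef_pos: [0.5123, -0.109, 0.145]
ee_rot: [3.141, -0.0, 1.741]
ft_force: [0.4, 0.2, -0.9]
opening: 0.0172
```

```bash
python3 -c "
from h import *
o=go(.5110,-.1100,.0475)
d=wrist();cv2.imwrite('pics/w15.png',d['color'][:,:,::-1])"
```

```text
t 32.45 pos [ 0.5123 -0.109   0.145 ] rpy [ 3.1412e+00 -1.0000e-04  1.7414e+00] open 0.0172 F [ 0.4  0.2 -0.9] | tool shift mm [-0.8 -1.5 97.5]
```

View pics/w15.png

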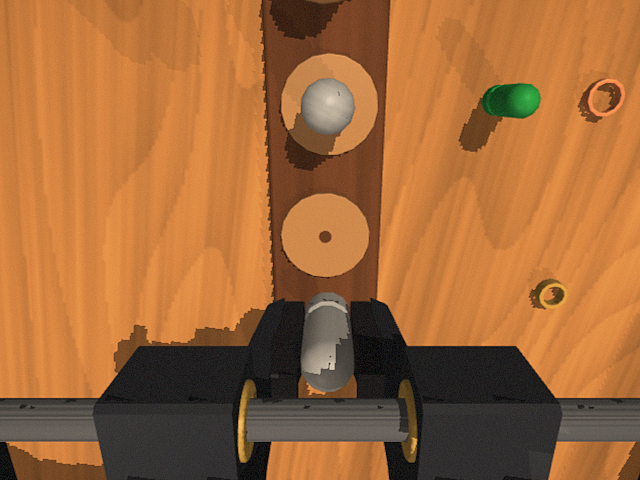

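The hole at (325,237) is pad4, directly below the TCP, and M is on pad3 ahead. Lowering.

>>> play_rows(rows=[-0.0005,-0.0013,0.015,0,0,0,1,0,0,0.022,0,0,0,1,0,0,0.022,0,0,0,1,0,0,0.02,0,0,0,1,0,0,0.009,0,0,0,1,0,0,0.005,0,0,0,1,0,0,0.003,0,0,0,1,0,0,0.001,0,0,0,1,0,0,0,0,0,0,1,0,0,0,0,0,0,1])

```text
time_s: 33.5
eef_pos: [0.511, -0.1107, 0.0488]
ee_rot: [3.14, 0.001, 1.74]
ft_force: [0.2, 0.5, -0.5]
opening: 0.0174
```

>>> play_rows(rows=[0,0,0.0006,0,0,0,1,0,0,0,0,0,0,1,0,0,0.0005,0,0,0,1,0,0,0,0,0,0,1])

```text
time_s: 33.9
eef_pos: [0.5103, -0.1105, 0.0469]
ee_rot: [3.142, 0.0, 1.74]
ft_force: [0.6, 0.8, -0.7]
opening: 0.0174
```

>>> play_rows(rows=[0,0,0.0006,0,0,0,1,0,0,0,0,0,0,1])

```text
time_s: 34.1
eef_pos: [0.5104, -0.1105, 0.0463]
ee_rot: [3.142, 0.0, 1.74]
ft_force: [-0.5, 1.0, -1.0]
opening: 0.0173
```

>>> play_rows(rows=[0,0,0.0005,0,0,0,1,0,0,0,0,0,0,1])

```text
time_s: 34.3
eef_pos: [0.5104, -0.1105, 0.0463]
ee_rot: [-3.142, 0.0, 1.74]
ft_force: [-1.8, 0.1, 4.8]
opening: 0.0174
```

Contact. Release, lift, and look.

>>> play_rows(rows=[0,0,-0.0004,0,0,0,1,0,0,0,0,0,0,0.78,0,0,0,0,0,0,0.74,0,0,0,0,0,0,0.68,0,0,0,0,0,0,0.6,0,0,0,0,0,0,0.5,0,0,0,0,0,0,0.5,0,0,-0.01,0,0,0,0.5,0,0,-0.02,0,0,0,0.5,0,0,-0.03,0,0,0,0.5,0,0,-0.04,0,0,0,0.5,0,0,-0.04,0,0,0,0.5,0,0,-0.03,0,0,0,0.5,0,0,-0.03,0,0,0,0.5,0,0,0,0,0,0,0.5])

```text
time_s: 35.8
eef_pos: [0.5133, -0.1112, 0.2525]
ee_rot: [3.132, 0.004, 1.74]
ft_force: [0.6, 0.4, 0.8]
opening: 0.044
```

>>> play_rows(rows=[-0.02,-0.01,0,0,0,0,0.4,-0.04,-0.01,0,0,0,0,0.3,-0.04,-0.01,0,0,0,0,0.2,-0.04,-0.01,0,0,0,0,0.1,-0.04,-0.01,0,0,0,0,0,-0.04,-0.01,0,0,0,0,0,-0.02,0,0,0,0,0,0,0,0,0,0,0,0,0,0,0,0,0,0,0,0])

```text
time_s: 36.7
eef_pos: [0.491, -0.3568, 0.245]
ee_rot: [-3.14, -0.002, 1.739]
ft_force: [-0.5, 0.6, -0.1]
opening: 0.088
```

```bash
python3 -c "
from h import *
o=go(.5110,-.1100,.145)
t=dict(cams.get_image('top'));s=dict(cams.get_image('scene'));cv2.imwrite('pics/t16.png',t['color'][:,:,::-1])
cv2.imwrite('pics/s16.png',cv2.resize(s['color'][160:310,90:490,::-1],None,fx=2,fy=2,interpolation=cv2.INTER_CUBIC))
pt=[[.4688,.1267],[.4836,.0474],[.4996,-.0309],[.5108,-.1087]];ps=[[.4695,.1256],[.4853,.0455],[.5014,-.0326],[.5116,-.1103]]
for k,a,b in zip(['xl','l','m','s'],pt,ps):
  for n,d,p in (('top',t,a),('scene',s,b)):
    q=proj(d,np.array([p+[.045]]))[0]
    r=fit(d,*q,D[k],z0=.016); print(k,n,np.round((r[0]-p)*1000,1),[round(float(i),1) for i in r[1:]])
print('jar',proj(t,np.array([[.4676,-.36445,.055]])))
"
```

```text
t 36.7 pos [ 0.491  -0.3568  0.245 ] rpy [-3.1404e+00 -2.0000e-03  1.7392e+00] open 0.088 F [-0.5  0.6 -0.1] | tool shift mm [239.7  61.2 100.4]
xl top [-0.4  1.1] [8.2, 452.5, 429.1]
xl scene [-1.6  1.4] [8.6, 644.8, 670.0]
l top [ 0.8 -1.3] [6.9, 267.3, 244.2]
l scene [-1.4 -0.2] [6.7, 459.4, 480.7]
m top [-1.3 -0.5] [4.1, 149.7, 134.3]
m scene [-3.3  0.7] [7.1, 305.4, 327.3]
s top [-1.3 -1.2] [2.6, 81.4, 70.6]
s scene [-2.5 -0.1] [6.5, 185.6, 204.0]
jar [[496.99896938 281.00218976]]
```

View pics/t16.png

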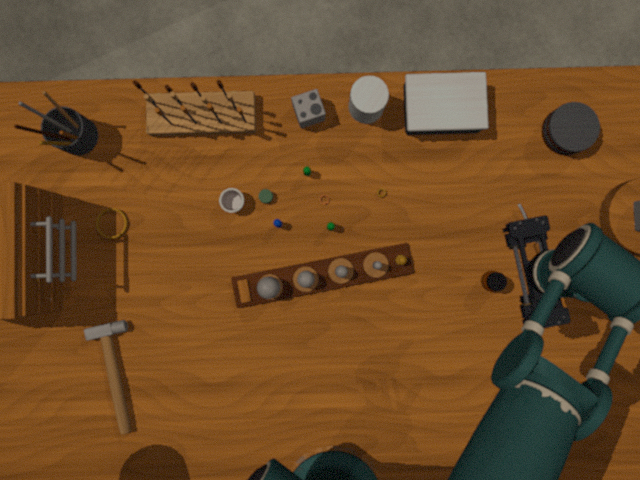

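View pics/s16.png

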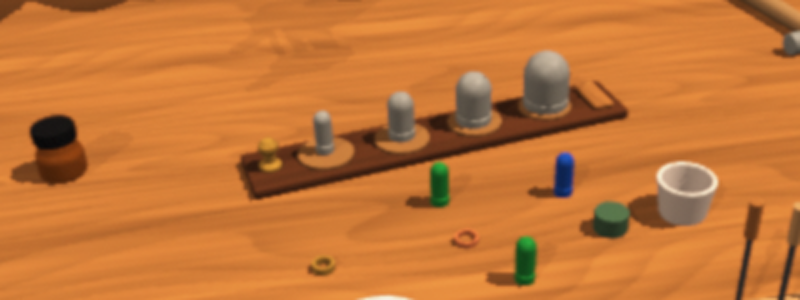

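All four punches are upright in order (S, M, L, XL from the post), each within about 3.5 mm of its pad's centre in both cameras. The jar is still at (496,282), and the gripper is open and well clear.

```bash
python3 -c "
from h import *
robot.hand_in()"
```

```text
the job is handed in; nothing more can be done
```

All four steel punches are back on the rail in order, and I handed the job in at about 37 s; the hand-in gives no verdict.

From the brass post, the pads carry the 18, 27, 37 and 48 mm punch (pad4, pad3, pad2, pad1). I gripped each one on its shank, lowered it until the force reading showed it touching the pad, and then released it.

Last checks:
- **Position:** silhouette fits from the top and scene cameras put every punch within 3.5 mm of its pad's centre. The largest offset was 3.3 mm, for the 27 mm punch in the scene view; the top view gave 1.4 mm for it.
- **Upright:** all four look upright in the pictures; I did not measure tilt separately.
- **Jar and decoys:** the jar is at the same pixel as at the start, and the blue and green decoys look undisturbed.
- **Gripper:** it is open, about 25 cm above the bench, and touching nothing.

The cameras agreed with each other to 1–4 mm and no check failed. One pair of pad readings during the M move used pixels from an earlier picture, so I discarded it.

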